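# Jack up the griddle and hold it for levelling

### The arm

A 7-joint arm with a two-finger parallel gripper is mounted at the origin on the work surface. World frame = base frame: x ahead of the robot, y to its left, z up, the work surface at z = 0. Lengths are in mm, angles in rad, forces in N, time in s.
With the tool pointing down it reaches from about 400 to 850 mm from the base axis. Payload 4.5 kg.
Tool frame: the origin (TCP) lies midway between the tips of the shut fingers; the grasp point (between the pads) lies 19 mm behind it; z points along the fingers, y is the line along which they close (so a half turn about z gives the same grasp; the last joint's range is limited). The gripper opens to 88 mm and grips with 3 to 60 N. Pads are 18 mm wide; open, the fingers measure 123 mm over their backs; the gripper's body (75 mm by 187 mm) begins 45 mm behind the grasp point.
Start: joints at [-1.268, 0.689, -0.195, 1.565, 0.157, 0.902, -0.215], TCP at [165.963, 602.586, 238.743] pointing down, gripper open.
Joint ranges: [-3.01, 3.01], [-0.46, 2.08], [-1.47, 1.51], [0.13, 2.56], [-1, 4.14], [0.04, 2.09], [-2.66, 2.66]. Speed limits (rad/s): [2.57, 2.57, 3.14, 3.14, 3.14, 3.14, 3.14].

### API

Orientations are given as a 3x3 rotation matrix whose columns are the frame's x, y, z axes.
In Python, from plant import env, vision gives the robot as it stands.
- The arm moves only by the tool arm_command, never from a script. Its argument "deltas" is one flat list of numbers, 4 for each row, row after row: the shift along the tool's x, y, z in mm, then the turn about the tool's z in rad. A call has exactly 5 rows; each row shifts and turns the commanded pose from where the row before left it, along the tool's axes as they then stand; what a row does not reach is not made up. A row lasts 1/10 s, in which the tool goes at most 50 mm and 8.59 degrees, less where a joint would pass 70% of its speed; a pose out of reach is approached as far as the arm can. A call is refused whole if a number of a shift passes 50 or a number of a turn 0.15, either way. A call with a gripper value outside its range is refused whole. "gripper" is the opening, from 0 (shut) to 1 (fully open), set as the call begins (left out, the last holds). The fingers move at their own pace and stop on an object; "squeeze" is the grip in N (left out, the last holds). Time passes only in rows, so rows that do not move let the fingers close, or fill a call up. It gives the time, the measured TCP pose, the force, the opening and the grip force at its end, in the units of the state.
- env.observe(): the state, without advancing time (a new reading comes with each control period).
- vision.get_image(name): name is "side" or "top"; returns (picture, depth): 480x640x3 uint8, red, green, blue; 480x640 float32, mm along the optical axis (not along the pixel's ray), 0 where there is no reading.
- vision.camera_model(name): a dict with "fx", "fy", "cx", "cy" (pixels), "k1" (the pictures are not rectified: a ray, as slopes to the right and down, at radius r is drawn at 1 + k1 r^2 times it, then the intrinsics apply), "rvec" (rotation vector, rad) and "tvec" (3), from world to camera coordinates, as OpenCV has them. Camera axes: x right, y down, z forward; pixel columns grow to the right and rows downward; lengths in mm; the calibration is good to about 2 mm. A picture is of the moment at which its call begins. camera_model takes no time and is no camera call.
- env.job_done(): hands the job in; it is judged then, once.
The state is a dict: "time_s": time; "qpos": joint angles; "dq": joint speeds; "effort": joint torques, N m; "tool_pos": TCP position; "eef_rot": TCP orientation; "wrist_force": force on the tool from outside, world axes, zero at the start; "ft_torque": the same for the moment, N m; "opening": finger opening in mm; "grip_force": force on a finger pad.
Only numpy, scipy, OpenCV 4.12 (cv2) and the standard library are available. Lean on these libraries where they do the work, as an engineer would, in place of code of your own. Each camera call takes 0.05 s, during which the arm holds its last target. There are 200 camera calls.

### The job

The front levelling feet of the heavy cast-iron griddle are to be adjusted: press the lifter's black rubber cap fully home on its saddle stud, then stand the red lifter flat and square to the griddle with the saddle centred under the orange lift mark at its front edge. Pump the lever until both front feet hang at least 10 mm (never more than 25 mm) clear of the ledge, and finish while still holding the lever fully down on the last stroke, with the lifter alone carrying the front. Do not drag the griddle along or disturb the kettle, bowl, chopsticks, canister, mug and spanner.

Things in the scene. Friction and masses are not known exactly. Their poses are not given: they have to be found in the camera images.
- griddle: Black cast-iron table griddle, 5 to 7.2 kg, loose: 250 mm deep (x), 340 mm wide (y), rim 95 mm up, tub bottom 43 mm up; tips about its rear feet. Origin: ledge level under its centre; x runs from front to back, z up. Front face x = -125 mm: orange lift mark (50 mm wide, black arrow, also on the rim) at y = 0; knob at y = -115, 20 mm out. End handles 30 mm out. Feet dia. 28 mm at x +-95, y +-140.
- lift_point (a point): Centre of the underside of the orange lift pad (40 x 60 mm plate, 4 mm thick) beneath the griddle: 22 mm in from the front face, in the middle of its width, 39 mm above the ledge at the start. Moves with the griddle.
- front_foot_a (a point): Centre of the sole of the front foot at the knob end of the griddle (0 mm at the start; its height is how far it hangs clear).
- front_foot_b (a point): Centre of the sole of the other front foot.
- rear_foot_a (a point): Centre of the sole of the rear foot at the knob end; it stays where it stands.
- rear_foot_b (a point): Centre of the sole of the other rear foot.
- lifter: Red ratchet hand lifter, 0.95 kg, loose. Base plate 150 (x) x 64 (y) x 5 mm; origin: centre of its underside; +x along the toe with the saddle, -x to the pump lever. Two upright cheeks, 34 mm over their outsides (y), x -32 to +16, top at 90 mm: grip across them from above, at x = -8, z = 70 mm. Steel upright before them: front face x = 26, 30 mm wide, top 75 mm. Toe to x = 72 mm, saddle at x = 52.
- saddle (a point): Top centre of the steel saddle stud (diameter 24 mm, 13 mm tall) on the toe: x = 52 mm, 27 mm above the lifter's underside with the ram down; rises with the ram. The rubber cap hides it when seated.
- cap_top (a point): Centre of the top of the black rubber cap (dia. 32 mm, 17 mm tall) that slips down over the saddle stud. At the start it stands proud: top 40 to 42 mm above the ledge, bright steel showing below, too tall to pass under the lift pad; fully home it is 31 mm above the ledge (ram down), 8 mm below the pad.
- saddle_cap: The rubber cap; origin on the saddle's axis at its lower rim, z up.
- cap_press (a joint): How far the cap has been pressed down on its stud, m: 0 to 0.002 at the start, 0.011 fully home. Takes about 6 N, plus a firm push to be sure; it stays where it is left.
- ram_lift (a joint): Height of the ram (toe and saddle) above its lowest place, m, 0 to 0.034. Ratchets on teeth 7 mm apart: the first full stroke lifts it about 8.5 mm, every further one 7 mm more; it settles back 2.5 mm on a tooth as the lever comes fully up. The cap meets the lift pad after 8 mm; held down, the second stroke lifts the front feet about 6.5 mm, the third 13.5, the fourth 21. It cannot be lowered.
- pump_lever: The lifter's pump lever: steel bar with a black paddle grip (70 mm long, 28 wide, 14 thick) at its end, 170 mm from the pivot, which is at x = -26, z = 66 mm of the lifter. Origin: the pivot; turns about the lifter's y; the bar runs along its own -x (towards the lifter's -x), its z is square to the grip's upper face.
- lever_angle (a joint): Angle of the pump lever, rad: 0 at rest (rising 0.55 rad above level), grows as the grip is pressed down to its stop at 0.6 (0.05 rad below level). A spring brings it back up when let go. Full strokes only: the ratchet catches its next tooth when the lever is back at its top. Pressing takes about 2 to 3 N empty, 7 to 10 N with the griddle's weight on.
- lever_grip (a point): Centre of the upper face of the lever's paddle grip, 135 mm from the pivot: the place to press. Its height is about 143 mm at rest, about 66 mm with the lever fully down.
- kettle: Aluminium kettle on a black base, diameter 156 mm, 175 mm tall; origin under its centre. To be left alone.
- rice_bowl: Blue melamine rice bowl, diameter 116 mm, 60 mm tall; origin under its centre. To be left alone.
- chopsticks: Pair of steel chopsticks, 230 mm long, on a white ceramic rest; lie along their x. To be left alone.
- sugar_canister: Frosted glass sugar canister with a steel lid, diameter 92 mm, 122 mm tall; origin under its centre. To be left alone.
- mug: White ceramic mug, diameter 80 mm, 92 mm tall, handle at its +y; origin under its centre. To be left alone.
- spanner: Steel spanner for the levelling feet, 150 mm long, lying flat along its x. To be left alone.

How it is judged (in metres and radians):
On the way, in this order (a step that is already met when the one before it is completed fails the run):
1. the rubber cap is pressed fully home on the saddle (to within 1.5 mm), before the griddle is raised (value of joint cap_press above 0.0095 m and horizontal distance between saddle and lift_point above 0.03 m), for 0.2 s.
2. the lifter stands flat on the ledge, within 15 degrees of square to the griddle, its saddle within 12 mm of the centre of the lift mark, the ram still down and the griddle still on its feet (horizontal distance between saddle and lift_point below 0.012 m and angle between the x axis of lifter and the x axis of griddle, either way round below 0.26 rad and angle between lifter's own z axis and vertical below 0.06 rad and height (world z) of each of lifter, front_foot_a, front_foot_b below 0.002 m and linear speed of lifter below 0.02 m/s and value of joint ram_lift below 0.003 m), for 0.2 s.
3. the saddle takes the griddle's weight (10 N or more) (contact force between saddle_cap and griddle above 10 N), for 0.1 s.
At the end, for the whole second after the job is handed in: Still pressing the lever (1.5 N or more) within 0.06 rad of its lower stop; front feet 10 to 25 mm clear, rear feet within 6 mm; only the capped saddle (10 N or more) carries the front, within 12 mm of the lift point, lifter flat, square to 15 degrees; cap home to 1.5 mm; griddle at rest (horizontal distance between saddle and lift_point below 0.012 m and angle between the x axis of lifter and the x axis of griddle, either way round below 0.26 rad and angle between lifter's own z axis and vertical below 0.06 rad and value of joint cap_press above 0.0095 m and height (world z) of front_foot_a between 0.01 and 0.025 m and height (world z) of front_foot_b between 0.01 and 0.025 m and height (world z) of each of rear_foot_a, rear_foot_b below 0.006 m and value of joint lever_angle above 0.54 rad and contact force between the fingers and pump_lever above 1.5 N and contact force between saddle_cap and griddle above 10 N and contact force between each of the arm, the fingers and griddle below 0.5 N and linear speed of griddle below 0.02 m/s); the arm keeps its last pose, push and grip.
It fails at once if the griddle is dragged along (a rear foot more than 15 mm from its place) (distance of any of rear_foot_a, rear_foot_b from where it was at the start of the episode above 0.015 m).
It fails at once if a front foot is raised more than 25 mm (height (world z) of any of front_foot_a, front_foot_b above 0.025 m).
It fails at once if the kettle, bowl, chopsticks, canister, mug or spanner is moved more than 20 mm (distance of any of kettle, rice_bowl, chopsticks, sugar_canister, mug, spanner from where it was at the start of the episode above 0.02 m).
It also fails if it takes over 72 s, if anything falls off the work surface, if the arm or the gripper's body presses on something with over 40 N, if the wrist force passes 120 N, or if a joint passes its speed limit or range.

## Working session

There is one attempt and no reset: what is moved stays moved. The work goes in short steps, Python scripts to look and compute and a tool call to move; the robot and the scene stay as the last step left them, time stands still between calls to the robot, and variables do not carry over. Pictures are saved under pics/ and viewed, at most 10 in all, crops included, and the job is handed in when it is done.

Besides the shell and the picture viewer there is one more tool, called after ">>>" by a JSON object that holds its "fn" and its "kwargs". arm_command: Moves the arm, as the interface text tells. Its arguments: {"type":"object","properties":{"deltas":{"type":"array"},"gripper":{"type":"number"},"squeeze":{"type":"number"}},"required":["deltas"]}

```bash
mkdir -p pics; cat > h.py <<'E'
import numpy as np, cv2
from plant import env, vision
def cam(n):
    c=vision.camera_model(n); R=cv2.Rodrigues(np.array(c["rvec"],float))[0]; return c,R,np.array(c["tvec"],float).ravel()
def slopes(c,u,v):
    xd=(np.asarray(u,float)-c["cx"])/c["fx"]; yd=(np.asarray(v,float)-c["cy"])/c["fy"]; x,y=xd,yd
    for _ in range(10):
        f=1+c["k1"]*(x*x+y*y); x,y=xd/f,yd/f
    return x,y
def ray(n,u,v):
    c,R,t=cam(n); x,y=slopes(c,u,v); d=np.stack([x,y,np.ones_like(x)],-1)@R; return -R.T@t,d
def onplane(n,u,v,z):
    o,d=ray(n,u,v); return o+d*((z-o[2])/d[...,2])[...,None]
def cloud(n,dep):
    v,u=np.mgrid[:480,:640]; o,d=ray(n,u,v); P=o+d*dep[...,None]; P[dep==0]=np.nan; return P
def shot(n,name=None):
    im,d=vision.get_image(n)
    if name: cv2.imwrite(f"pics/{name}.png",im[...,::-1])
    return im,d
E
python3 - <<'E'
from h import *
for n in("top","side"):
    im,d=shot(n,n+"0"); c,R,t=cam(n); print(n,c,-R.T@t)
    np.savez(f"pics/{n}0.npz",im=im,d=d)
s=env.observe(); print(s["tool_pos"],s["eef_rot"],s["time_s"])
E
```

```text
top {'fx': 575.7463313036466, 'fy': 575.7463313036466, 'cx': 321.6356861749394, 'cy': 234.2887085549165, 'k1': 0.0360092533550057, 'rvec': array([ 2.1239401 , -2.13150005,  0.18312571]), 'tvec': array([  70.83701445,  564.25096261, 1498.60557285])} [ 293.8526012    63.16325738 1574.44490093]
side {'fx': 601.2874051839232, 'fy': 601.2874051839232, 'cx': 312.155472844334, 'cy': 230.7007537643699, 'k1': -0.14491995446373196, 'rvec': array([ 2.35405133, -0.35764395,  0.11625368]), 'tvec': array([-519.06364535,  252.60247348, 1249.7718243 ])} [ 320.14508968 -808.83408028 1066.98605542]
[165.86906217 602.0008263  237.97248853] [[-9.64112865e-01  2.65492508e-01 -3.35999635e-04]
 [ 2.65492694e-01  9.64111433e-01 -1.66568921e-03]
 [-1.18286916e-04 -1.69511784e-03 -9.99998556e-01]] 0.1
```

View pics/top0.png

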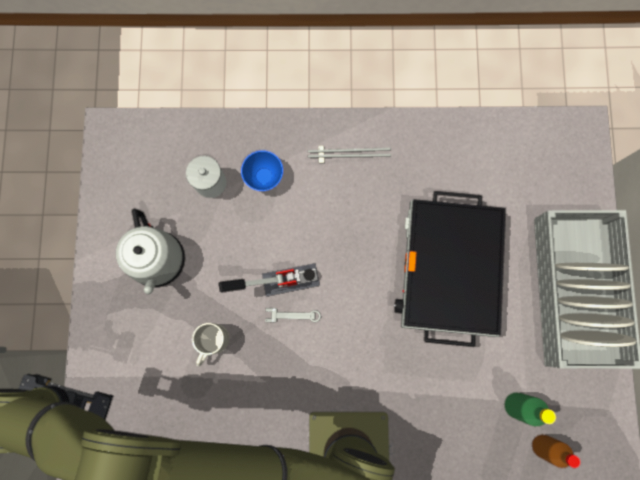

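View pics/side0.png

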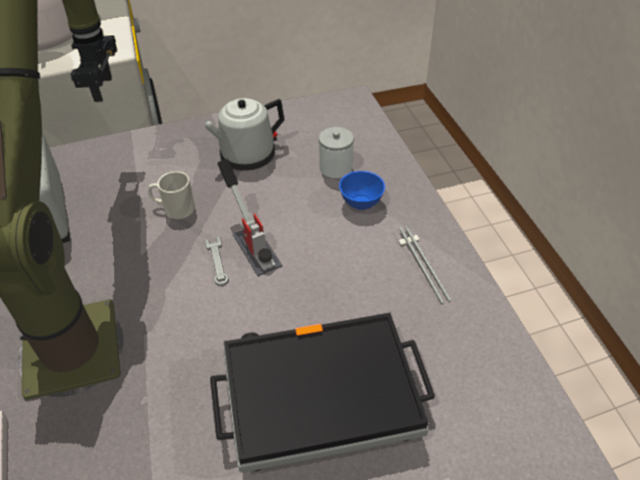

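The top view shows the lifter (cap about (309,275), paddle grip about (232,285)) with its toe towards the griddle's orange mark (411,261). Robot +x is up in the image, and the spanner sits just below the lifter at (293,316).

```bash
python3 - <<'E'
from h import *
for n in("top","side"):
    z=np.load(f"pics/{n}0.npz"); im,d=z["im"],z["d"]; P=cloud(n,d); hsv=cv2.cvtColor(im,cv2.COLOR_RGB2HSV)
    H,S,V=[hsv[...,i].astype(int) for i in range(3)]
    def rep(name,m):
        v,u=np.nonzero(m); Q=P[m]; print(n,name,len(u),u.mean().round(1),v.mean().round(1),np.nanmedian(Q,0).round(1),np.nanmin(Q,0).round(),np.nanmax(Q,0).round())
        return u,v
    u,v=rep("orange",(H>8)&(H<20)&(S>180)&(V>150)&(P[...,2]>20)&(P[...,2]<120)&(P[...,1]>-350))
    # griddle top black
    if n=="top": box=(slice(195,345),slice(395,515))
    else: box=(slice(300,470),slice(215,435))
    m=np.zeros(d.shape,bool); m[box]=1
    m&=(V<60)&(abs(P[...,2]-88)<15)
    m=cv2.morphologyEx(m.astype(np.uint8),cv2.MORPH_OPEN,np.ones((9,9)))>0
    u,v=rep("griddle",m); pl=onplane(n,u,v,92)[:,:2].astype(np.float32); r=cv2.minAreaRect(pl); print(r)
    # lifter
    box=(slice(250,305),slice(215,330)) if n=="top" else (slice(155,280),slice(215,285))
    b=np.zeros(d.shape,bool); b[box]=1
    u,v=rep("red",b&((H<8)|(H>172))&(S>140))
    for nm,mm in(("grip",b&(V<50)&(P[...,2]>110)),("cap",b&(V<60)&(abs(P[...,2]-40)<12))):
        k=cv2.connectedComponentsWithStats(mm.astype(np.uint8)); i=1+np.argmax(k[2][1:,4]); u,v=rep(nm,k[1]==i)
        zz=143 if nm=="grip" else 41
        print(" plane",onplane(n,u.mean(),v.mean(),zz))
E
```

```text
top orange 125 411.9 260.6 [ 487.6 -164.6   94.7] [ 461. -175.   77.] [ 512. -156.  103.]
top griddle 11341 455.9 266.6 [ 470.8 -280.2   85. ] [ 305. -410.   73.] [ 646. -142.  103.]
((474.9114685058594, -276.4412536621094), (241.10256958007812, 328.38330078125), 84.35161590576172)
top red 117 287.0 277.6 [439.8 159.1  83.1] [427. 136.  -1.] [476. 187.  98.]
top grip 210 232.1 285.0 [420.9 291.5 141.7] [407. 264. 120.] [435. 319. 161.]
 plane [420.90439323 291.35208271 143.        ]
top cap 82 308.8 274.3 [458.2 103.   40. ] [445.  92.  33.] [472. 116.  50.]
 plane [457.71441499 103.58934176  41.        ]
side orange 172 308.4 329.4 [ 487.  -164.7   96.3] [ 462. -175.   91.] [ 513. -154.  101.]
side griddle 14616 347.3 384.8 [ 524.  -296.6   86.8] [ 363. -414.   73.] [ 650. -164.  103.]
((502.7657165527344, -284.43927001953125), (248.52003479003906, 280.2301025390625), 84.46212005615234)
side red 183 250.1 232.2 [435.1 154.5  72.5] [429. 132.   9.] [466. 183.  95.]
side grip 277 227.3 172.3 [422.3 289.6 142.5] [406. 260. 123.] [438. 323. 161.]
 plane [422.46343248 288.12168763 143.        ]
side cap 139 264.7 255.3 [459.5  96.3  40.8] [446.  84.  28.] [474. 116.  46.]
 plane [459.12725681  96.2948458   41.        ]
```

```bash
python3 - <<'E'
import cv2
a=cv2.imread("pics/top0.png")[240:335,210:335]; b=cv2.imread("pics/side0.png")[150:290,200:300]
import numpy as np
a=cv2.resize(a,None,fx=4,fy=4,interpolation=2); b=cv2.resize(b,None,fx=4,fy=4,interpolation=2)[:560,:]
b=cv2.resize(b,(300,420)); a=a[:420]
o=np.zeros((420,800,3),np.uint8); o[:a.shape[0],:500]=a; o[:420,500:]=b; cv2.imwrite("pics/crop.png",o)
E
```

```text
(no output)
```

View pics/crop.png

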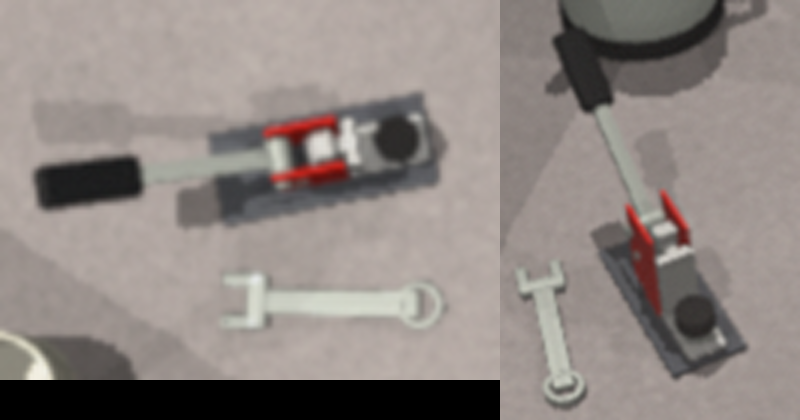

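The crop confirms the layout: cap proud at the toe, lifter yaw about -79°, lever raised to the left. I'll write a move planner, then go above the cap.

```bash
cat > plan.py <<'E'
import sys
from h import *
def plan(x,y,z,adeg=None,step=40,turn=0.14,n=None):
    s=env.observe(); p=np.array(s["tool_pos"]); R=np.array(s["eef_rot"]); a=np.arctan2(R[1,1],R[0,1])
    th=0 if adeg is None else a-np.radians(adeg)
    D=np.array([x,y,z])-p; n=n or int(max(1,np.ceil(np.linalg.norm(D)/step),np.ceil(abs(th)/turn)))
    print("t",s["time_s"],"pos",p.round(1),"yaw",np.degrees(a).round(1),"tilt",R[:,2].round(3),"F",np.round(s["wrist_force"],1),"n",n)
    out=[]
    for i in range(n):
        r=np.array([-np.sin(a),np.cos(a),0]),np.array([np.cos(a),np.sin(a),0]),np.array([0,0,-1])
        d=D/n; out.append([round(float(d@k),1) for k in r]+[round(th/n,3)]); a-=th/n
    for r in out: print(*r,sep=", ",end=",\n")
if __name__=="__main__":
    v=sys.argv[1:]; plan(*[None if q=="-" else float(q) for q in v[:4]],*([float(v[4])] if len(v)>4 else []))
E
python3 plan.py 458 102 120 11.1
```

```text
t 0.1 pos [165.9 602.  238. ] yaw 74.6 tilt [-0.    -0.002 -1.   ] F [0.1 0.2 0.3] n 15
-27.6, -27.0, 7.9, 0.074,
-29.5, -24.9, 7.9, 0.074,
-31.3, -22.6, 7.9, 0.074,
-32.9, -20.2, 7.9, 0.074,
-34.3, -17.8, 7.9, 0.074,
-35.5, -15.2, 7.9, 0.074,
-36.5, -12.5, 7.9, 0.074,
-37.3, -9.8, 7.9, 0.074,
-38.0, -7.0, 7.9, 0.074,
-38.4, -4.2, 7.9, 0.074,
-38.6, -1.3, 7.9, 0.074,
-38.6, 1.5, 7.9, 0.074,
-38.4, 4.4, 7.9, 0.074,
-37.9, 7.2, 7.9, 0.074,
-37.3, 10.0, 7.9, 0.074,
```

>>> {"fn": "arm_command", "kwargs": {"deltas": [-27.6,-27,0,0.074,-29.5,-24.9,0,0.074,-31.3,-22.6,0,0.074,-32.9,-20.2,0,0.074,-34.3,-17.8,0,0.074], "gripper": 0}}

```text
time_s: 0.6
tool_pos: [263.8, 434.2, 238.5]
eef_rot: [[-0.801, 0.599, -0.0], [0.599, 0.801, -0.0], [-0.0, -0.0, -1.0]]
wrist_force: [0.5, 0.4, 0.2]
opening: 50.4
grip_force: 0.0
```

>>> {"fn": "arm_command", "kwargs": {"deltas": [-35.5,-15.2,0,0.074,-36.5,-12.5,0,0.074,-37.3,-9.8,0,0.074,-38,-7,0,0.074,-38.4,-4.2,0,0.074]}}

```text
time_s: 1.1
tool_pos: [360.9, 267.5, 238.6]
eef_rot: [[-0.53, 0.848, -0.0], [0.848, 0.53, -0.0], [-0.0, -0.0, -1.0]]
wrist_force: [-0.1, 0.4, -0.5]
opening: 10.6
grip_force: 0.0
```

>>> {"fn": "arm_command", "kwargs": {"deltas": [-38.6,-1.3,0,0.074,-38.6,1.5,0,0.074,-38.4,4.4,20,0.074,-37.9,7.2,30,0.074,-37.3,10,30,0.074]}}

```text
time_s: 1.6
tool_pos: [458.6, 101.1, 158.0]
eef_rot: [[-0.188, 0.982, 0.001], [0.982, 0.188, 0.001], [0.0, 0.002, -1.0]]
wrist_force: [0.9, 1.1, -0.4]
opening: 0.5
grip_force: 0.0
```

```bash
python3 plan.py 458 102 60 11.1; python3 - <<'E'
from h import *
im,d=shot("side"); a=im[150:300,180:330]
jm,_=shot("top"); b=jm[220:330,210:350]
o=np.zeros((450,800,3),np.uint8); o[:450,:400]=cv2.resize(a,(400,450)); o[:314,400:]=cv2.resize(b,(400,314))
cv2.imwrite("pics/c2.png",o[...,::-1])
E
```

```text
t 1.6 pos [458.6 101.1 158. ] yaw 10.9 tilt [ 0.001  0.001 -1.   ] F [ 0.9  1.1 -0.4] n 3
0.3, -0.1, 32.7, -0.001,
0.3, -0.1, 32.7, -0.001,
0.3, -0.1, 32.7, -0.001,
```

View pics/c2.png

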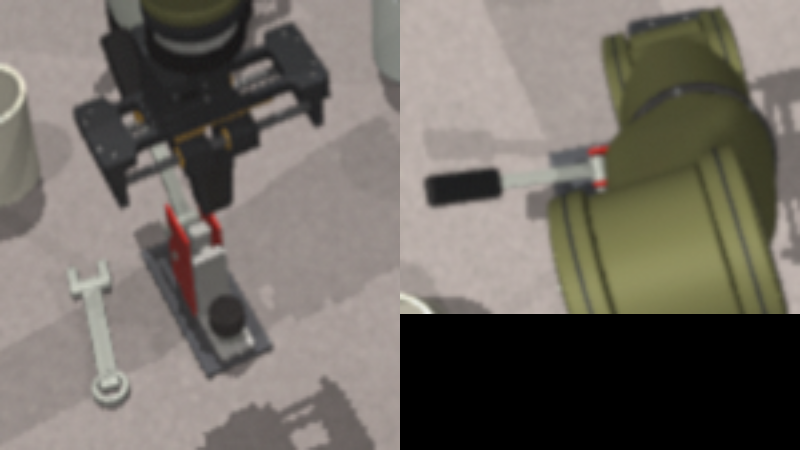

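The gripper is shut above the lifter with nothing in the way. I'll go down and press.

>>> {"fn": "arm_command", "kwargs": {"deltas": [0,0,35,0,0,0,35,0,0,0,28,0,0,0,8,0,0,0,8,0]}}

```text
time_s: 2.2
tool_pos: [457.5, 102.8, 44.6]
eef_rot: [[-0.192, 0.981, -0.0], [0.981, 0.192, 0.0], [0.0, -0.0, -1.0]]
wrist_force: [0.0, 0.2, 0.1]
opening: 0.6
grip_force: 0.0
```

>>> {"fn": "arm_command", "kwargs": {"deltas": [0,0,4,0,0,0,4,0,0,0,3,0,0,0,2,0,0,0,2,0]}}

```text
time_s: 2.7
tool_pos: [457.9, 102.6, 31.1]
eef_rot: [[-0.191, 0.982, 0.001], [0.982, 0.191, 0.001], [0.0, 0.002, -1.0]]
wrist_force: [-1.5, -0.3, 19.2]
opening: 0.4
grip_force: 9.7
```

>>> {"fn": "arm_command", "kwargs": {"deltas": [0,0,1,0,0,0,1,0,0,0,0,0,0,0,0,0,0,0,0,0]}}

```text
time_s: 3.2
tool_pos: [458.0, 102.6, 30.9]
eef_rot: [[-0.191, 0.982, 0.003], [0.982, 0.191, 0.001], [0.001, 0.003, -1.0]]
wrist_force: [-2.5, -0.7, 26.9]
opening: 0.6
grip_force: 13.4
```

```bash
python3 - <<'E'
import numpy as np
c=np.array([458,102.5]);a=np.radians(-79.0);e=np.array([np.cos(a),np.sin(a)])
print("grasp",c-60*e)
E
python3 plan.py 446.5 161.5 110 11.0
```

```text
grasp [446.55146028 161.39763101]
t 3.2 pos [458.  102.6  30.9] yaw 11.0 tilt [ 0.003  0.001 -1.   ] F [-2.5 -0.7 26.9] n 3
20.0, -0.0, -26.4, 0.0,
20.0, -0.0, -26.4, 0.0,
20.0, -0.0, -26.4, 0.0,
```

>>> {"fn": "arm_command", "kwargs": {"deltas": [0,0,-30,0,0,0,-45,0,20,0,-15,0,20,0,0,0,20,0,0,0], "gripper": 1}}

```text
time_s: 3.7
tool_pos: [447.1, 162.1, 119.7]
eef_rot: [[-0.19, 0.982, 0.004], [0.982, 0.19, 0.002], [0.001, 0.004, -1.0]]
wrist_force: [-0.5, 0.5, -1.3]
opening: 38.2
grip_force: 0.0
```

```bash
python3 - <<'E'
from h import *
z=np.load("pics/top0.npz"); im=z["im"]; hsv=cv2.cvtColor(im,cv2.COLOR_RGB2HSV); H,S,V=[hsv[...,i].astype(int) for i in range(3)]
m=((H<8)|(H>172))&(S>140); m[:250]=0;m[305:]=0;m[:,:215]=0;m[:,330:]=0
k=cv2.connectedComponentsWithStats(m.astype(np.uint8)); 
for s,c in zip(k[2][1:],k[3][1:]): print(s,c,onplane("top",*c,88))
im,_=shot("side","s3"); hsv=cv2.cvtColor(im,cv2.COLOR_RGB2HSV)
m=((hsv[...,2]<70)&True).astype(np.uint8); m[:240]=0;m[285:]=0;m[:,:240]=0;m[:,290:]=0
k=cv2.connectedComponentsWithStats(m); i=1+np.argmax(k[2][1:,4]); print("cap",k[2][i],k[3][i],onplane("side",*k[3][i],28))
E
python3 plan.py 446.5 161.5 51 11.0
```

```text
[276 269  18   7  54] [285.03703704 271.66666667] [459.6926476  163.87457048  88.        ]
[278 280  19   6  63] [288.73015873 282.73015873] [430.96806628 154.09696131  88.        ]
cap [256 252  26  23 255] [267.15294118 261.30980392] [461.9650529   88.04434194  28.        ]
t 3.75 pos [446.  166.5 119.2] yaw 11.3 tilt [ 0.003  0.005 -1.   ] F [-1.   3.5 -0.4] n 2
-2.5, -0.3, 34.1, 0.003,
-2.5, -0.3, 34.1, 0.003,
```

>>> {"fn": "arm_command", "kwargs": {"deltas": [0,0,0,0,0,0,4,0,0,0,15,0,0,0,25,0,0,0,25,0]}}

```text
time_s: 4.25
tool_pos: [446.9, 159.5, 48.1]
eef_rot: [[-0.189, 0.982, 0.001], [0.982, 0.189, -0.0], [-0.001, 0.001, -1.0]]
wrist_force: [0.7, -0.2, -0.6]
opening: 82.4
grip_force: 0.0
```

>>> {"fn": "arm_command", "kwargs": {"deltas": [0,0,0,0,0,0,0,0,0,0,0,0,0,0,0,0,0,0,0,0], "gripper": 0, "squeeze": 45}}

```text
time_s: 4.75
tool_pos: [446.7, 161.2, 49.6]
eef_rot: [[-0.191, 0.982, 0.001], [0.982, 0.191, 0.001], [0.0, 0.002, -1.0]]
wrist_force: [-0.3, 0.4, -1.0]
opening: 46.7
grip_force: 0.0
```

>>> {"fn": "arm_command", "kwargs": {"deltas": [0,0,0,0,0,0,0,0,0,0,0,0,0,0,0,0,0,0,0,0]}}

```text
time_s: 5.25
tool_pos: [448.1, 161.7, 49.3]
eef_rot: [[-0.191, 0.982, 0.004], [0.982, 0.191, 0.001], [0.001, 0.004, -1.0]]
wrist_force: [4.3, 1.0, 5.5]
opening: 33.6
grip_force: 45.0
```

>>> {"fn": "arm_command", "kwargs": {"deltas": [0,0,-2,0,0,0,-2,0,0,0,-2,0,0,0,0,0,0,0,0,0]}}

```text
time_s: 5.75
tool_pos: [445.7, 161.0, 54.5]
eef_rot: [[-0.191, 0.982, -0.001], [0.982, 0.191, -0.0], [-0.0, -0.001, -1.0]]
wrist_force: [-0.1, 0.4, -9.7]
opening: 33.9
grip_force: 45.0
```

```bash
python3 - <<'E'
from h import *
for n in("top","side"):
    im,d=shot(n); P=cloud(n,d); hsv=cv2.cvtColor(im,cv2.COLOR_RGB2HSV); H,S,V=[hsv[...,i].astype(int) for i in range(3)]
    m=(H>8)&(H<20)&(S>150)&(V>130)&(P[...,1]>-350)&(P[...,1]<-100)&(P[...,2]>20)
    v,u=np.nonzero(m); print(n,len(u),onplane(n,u.mean(),v.mean(),95),[onplane(n,np.percentile(u,q),np.percentile(v,q),95).round(1) for q in(3,97)])
    # front face depth profile along griddle normal: dark points at z>85 near the middle width
    g=np.array([-.1,-.995]); q=(P[...,:2]-np.array([487,-165]))@g; l=(P[...,:2]-np.array([487,-165]))@np.array([-.995,.1])
    for z0,z1 in((88,105),(50,85)):
        k=(P[...,2]>z0)&(P[...,2]<z1)&(abs(l)<100)&(abs(q)<60)
        print(z0,k.sum(),np.percentile(q[k],[0,1,5,20]).round(1) if k.sum() else "")
    # corners of griddle by black top: intensity edges
    if n=="top":
        c,R,t=cam(n)
        for L in(-80,-40,40,80):
            for Z in (95,):
                s=np.arange(-30,30,1.0); W=np.array([[487-.1*a-.995*L,-165-.995*a+.1*L,Z] for a in s])
                X=W@R.T+t; x,y=X[:,0]/X[:,2],X[:,1]/X[:,2]; f=1+c["k1"]*(x*x+y*y)
                uu=(c["fx"]*x*f+c["cx"]).astype(np.float32); vv=(c["fy"]*y*f+c["cy"]).astype(np.float32)
                print(L,cv2.remap(im,uu[None],vv[None],1)[0].sum(1)[::2].tolist())
im,_=shot("side"); cv2.imwrite("pics/s4.png",cv2.resize(im[120:360,150:470],(800,600),interpolation=2)[...,::-1])
E
```

```text
top 142 [ 485.36551936 -164.20113602   95.        ] [array([ 511. , -157.7,   95. ]), array([ 462.1, -171.6,   95. ])]
88 548 [-9.7 -9.4 -8.5 -5.4]
50 1208 [-21.9 -15.7 -13.2  -8.6]
-80 [444, 445, 449, 456, 464, 474, 480, 479, 463, 373, 263, 161, 119, 110, 106, 104, 106, 111, 113, 112, 111, 113, 115, 113, 113, 115, 114, 114, 112, 116]
-40 [451, 451, 449, 443, 430, 403, 378, 378, 412, 357, 258, 156, 120, 113, 109, 105, 110, 115, 116, 116, 119, 118, 116, 116, 116, 114, 116, 116, 117, 117]
40 [432, 430, 430, 435, 431, 413, 386, 399, 417, 383, 284, 172, 134, 122, 116, 109, 112, 115, 117, 117, 119, 122, 124, 122, 125, 123, 122, 122, 122, 121]
80 [245, 246, 249, 247, 237, 218, 207, 223, 226, 203, 150, 104, 89, 86, 86, 85, 88, 89, 89, 86, 87, 90, 94, 102, 114, 121, 122, 123, 126, 127]
side 193 [ 487.81324637 -164.08579439   95.        ] [array([ 466.9, -147. ,   95. ]), array([ 507.2, -181.8,   95. ])]
88 1176 [-10.2  -8.9  -6.9  -2.6]
50 619 [-28.1  -1.2   2.3  10. ]
```

View pics/s4.png

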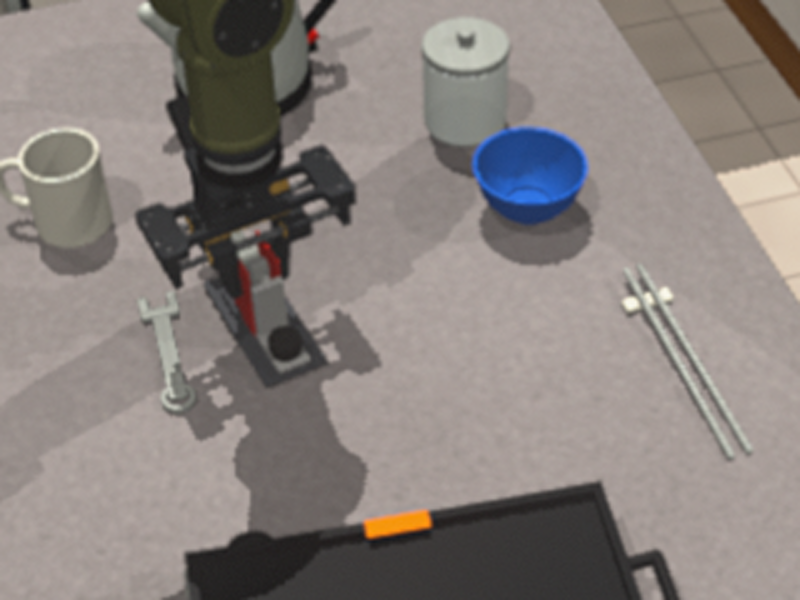

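Lifter gripped and slightly raised, cap seated low; the mark sits at about (397,524) in the crop, so the front edge is at y≈-155. I'll carry it, stopping before the griddle.

```bash
python3 plan.py 498.5 -46 54 -5.7 22
```

```text
t 5.9 pos [446.  161.   54.6] yaw 11.0 tilt [-0.001 -0.    -1.   ] F [-0.1 -0.5 -9.7] n 10
-21.3, 1.2, 0.1, 0.029,
-21.3, 1.8, 0.1, 0.029,
-21.2, 2.4, 0.1, 0.029,
-21.1, 3.1, 0.1, 0.029,
-21.0, 3.7, 0.1, 0.029,
-20.9, 4.3, 0.1, 0.029,
-20.8, 4.9, 0.1, 0.029,
-20.6, 5.5, 0.1, 0.029,
-20.5, 6.1, 0.1, 0.029,
-20.3, 6.7, 0.1, 0.029,
```

>>> {"fn": "arm_command", "kwargs": {"deltas": [-21.3,1.2,0,0.029,-21.3,1.8,0,0.029,-21.2,2.4,0,0.029,-21.1,3.1,0,0.029,-21,3.7,0,0.029]}}

```text
time_s: 6.4
tool_pos: [472.5, 56.8, 54.6]
eef_rot: [[-0.046, 0.999, -0.0], [0.999, 0.046, 0.0], [0.0, -0.0, -1.0]]
wrist_force: [1.0, -0.7, -8.9]
opening: 33.3
grip_force: 45.0
```

>>> {"fn": "arm_command", "kwargs": {"deltas": [-20.9,4.3,0,0.029,-20.8,4.9,0,0.029,-20.6,5.5,0,0.029,-20.5,6.1,0,0.029,-20.3,6.7,0,0.029]}}

```text
time_s: 6.9
tool_pos: [498.7, -46.7, 54.5]
eef_rot: [[0.099, 0.995, -0.001], [0.995, -0.099, 0.0], [0.0, -0.001, -1.0]]
wrist_force: [0.4, -0.8, -9.3]
opening: 33.6
grip_force: 45.0
```

>>> {"fn": "arm_command", "kwargs": {"deltas": [0,0,0,0,0,0,0,0,0,0,0,0,0,0,0,0,0,0,0,0]}}

```text
time_s: 7.4
tool_pos: [498.7, -44.8, 54.7]
eef_rot: [[0.096, 0.995, -0.0], [0.995, -0.096, 0.001], [0.001, -0.0, -1.0]]
wrist_force: [-0.5, -0.4, -9.0]
opening: 33.6
grip_force: 45.0
```

```bash
python3 plan.py 491.5 -116.5 52 -5.7 15; python3 - <<'E'
from h import *
im,d=shot("side"); P=cloud("side",d); np.savez("pics/s5.npz",im=im,d=d)
cv2.imwrite("pics/s5.png",cv2.resize(im[180:360,200:440],(800,600),interpolation=2)[...,::-1])
E
```

```text
t 7.4 pos [498.7 -44.8  54.7] yaw -5.5 tilt [-0.     0.001 -1.   ] F [-0.5 -0.4 -9. ] n 5
-14.4, -0.1, 0.5, 0.001,
-14.4, -0.0, 0.5, 0.001,
-14.4, -0.0, 0.5, 0.001,
-14.4, -0.0, 0.5, 0.001,
-14.4, -0.0, 0.5, 0.001,
```

View pics/s5.png

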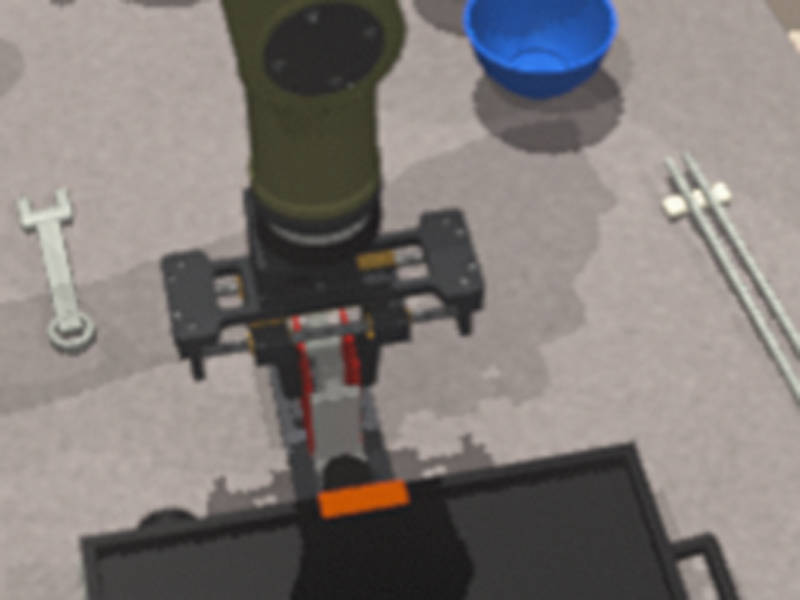

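The lifter sits in line with the mark, at about (364,500) in the crop; the cap is at about (348,465), just in front of the rim. I'll check the saddle prediction numerically.

```bash
python3 - <<'E'
from h import *
c,R,t=cam("side")
X=np.array([[492.9,-104.5,36],[485.5,-176.5,39]]); 
print(cv2.projectPoints(X,R,t,np.array([[c["fx"],0,c["cx"]],[0,c["fy"],c["cy"]],[0,0,1]]),np.array([c["k1"],0,0,0]))[0])
im=np.load("pics/s5.npz")["im"]; print(im[312:328:3,292:320].sum(2))
E
```

```text
[[[303.58049388 322.09046981]]

 [[310.0818257  350.36107829]]]
[[173 192 254 299 307 304 305 305 300 304 303 303 307 302 305 297 258 181
  156 157 153 160 223 337 418 436 458 485]
 [186 208 270 306 303 303 308 308 304 303 293 285 288 300 317 334 303 214
  166 167 186 181 185 213 286 347 349 343]
 [174 192 280 362 372 327 234 141 117 106 111 112 110 104 111 123 173 206
  181 184 191 187 185 185 202 265 309 315]
 [176 180 222 280 254 152 111 116 113 119 117 116 117 111 119 116 119 116
  118 145 161 173 181 183 187 226 285 315]
 [178 177 183 203 205 141 107 111 114 113 114 109 110 114 115 114 122 130
  144 163 192 220 234 245 254 263 286 311]
 [178 172 179 211 231 214 205 223 235 248 268 289 290 285 286 287 290 290
  290 294 288 290 284 287 290 289 285 286]]
```

The cap's image column (about 303.7) matches the prediction (303.6). I'll insert.

>>> {"fn": "arm_command", "kwargs": {"deltas": [-14.4,0,1,0.001,-14.4,0,1,0.001,-14.4,0,0,0.001,-10,0,0,0,-8,0,0,0]}}

```text
time_s: 7.95
tool_pos: [492.7, -107.3, 52.7]
eef_rot: [[0.101, 0.995, -0.0], [0.995, -0.101, -0.0], [-0.0, -0.0, -1.0]]
wrist_force: [-0.1, -0.1, -9.5]
opening: 34.1
grip_force: 45.0
```

>>> {"fn": "arm_command", "kwargs": {"deltas": [-5,0,0,0,-4,0,0,0,0,0,0,0,0,0,0,0,0,0,0,0]}}

```text
time_s: 8.45
tool_pos: [492.0, -114.9, 52.7]
eef_rot: [[0.1, 0.995, 0.0], [0.995, -0.1, 0.001], [0.001, 0.0, -1.0]]
wrist_force: [-0.7, -0.1, -9.8]
opening: 33.7
grip_force: 45.0
```

```bash
python3 plan.py 491.5 -116.5 48 -5.7 15
```

```text
t 8.45 pos [ 492.  -114.9   52.7] yaw -5.7 tilt [ 0.     0.001 -1.   ] F [-0.7 -0.1 -9.8] n 1
-1.7, -0.3, 4.7, -0.0,
```

>>> {"fn": "arm_command", "kwargs": {"deltas": [-1,0,1.5,0,0,0,1.5,0,0,0,1.5,0,0,0,0.5,0,0,0,0,0]}}

```text
time_s: 8.95
tool_pos: [491.7, -116.6, 49.2]
eef_rot: [[0.101, 0.995, 0.001], [0.995, -0.101, -0.0], [-0.0, 0.001, -1.0]]
wrist_force: [-3.6, 1.5, 9.3]
opening: 33.7
grip_force: 45.0
```

>>> {"fn": "arm_command", "kwargs": {"deltas": [0,0,0,0,0,0,0,0,0,0,0,0,0,0,0,0,0,0,0,0], "gripper": 0.7}}

```text
time_s: 9.45
tool_pos: [491.9, -116.7, 47.7]
eef_rot: [[0.101, 0.995, 0.0], [0.995, -0.101, 0.0], [0.0, 0.0, -1.0]]
wrist_force: [0.7, 0.2, -0.9]
opening: 61.4
grip_force: 0.0
```

>>> {"fn": "arm_command", "kwargs": {"deltas": [0,0,-40,0,0,0,-50,0,0,0,-50,0,0,0,-30,0,0,0,0,0]}}

```text
time_s: 9.95
tool_pos: [494.3, -117.2, 221.7]
eef_rot: [[0.101, 0.995, 0.009], [0.995, -0.101, -0.001], [-0.0, 0.009, -1.0]]
wrist_force: [-0.5, 0.0, -0.7]
opening: 62.1
grip_force: 0.0
```

```bash
python3 plan.py 503.5 10 195 -5.7 30; python3 - <<'E'
from h import *
e=np.array([-.0985,-.995])
for n in("top","side"):
    im,d=shot(n); P=cloud(n,d); hsv=cv2.cvtColor(im,cv2.COLOR_RGB2HSV); H,S,V=[hsv[...,i].astype(int) for i in range(3)]
    m=(V<60)&(P[...,2]>110)&(P[...,2]<175)&(P[...,1]>0)&(P[...,1]<80)&(abs(P[...,0]-500)<45)
    k=cv2.connectedComponentsWithStats(m.astype(np.uint8))
    for i in range(1,k[0]):
        if k[2][i,4]>40: print(n,k[2][i],np.nanmedian(P[k[1]==i],0),onplane(n,*k[3][i],143))
    m=((H<8)|(H>172))&(S>130)&(P[...,1]<-60)&(P[...,1]>-160)
    print("red",m.sum(),np.nanmedian(P[m],0) if m.sum() else "")
    m=np.zeros_like
    cv2.imwrite(f"pics/{n}6.png",im[...,::-1])
E
```

```text
t 9.95 pos [ 494.3 -117.2  221.7] yaw -5.8 tilt [ 0.009 -0.001 -1.   ] F [-0.5  0.  -0.7] n 5
25.5, -0.8, 5.3, -0.0,
25.5, -0.7, 5.3, -0.0,
25.5, -0.7, 5.3, -0.0,
25.5, -0.7, 5.3, -0.0,
25.5, -0.7, 5.3, -0.0,
top [331 246  18  13 163] [502.59855495  22.66598865 146.4804921 ] [502.98835404  22.68404438 143.        ]
red 28 [ 502.88022184 -100.51427132   86.00926313]
side [286 245  12   6  49] [504.47811316  11.37656557 141.82407162] [503.32821779  10.68264461 143.        ]
red 137 [ 479.61423207 -119.29950813   87.91735354]
```

View pics/side6.png

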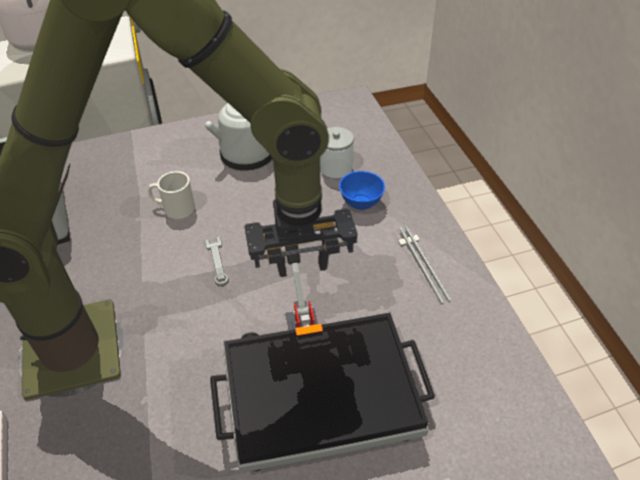

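The lifter stands square and centred at the mark with the arm clear. I'll close the gripper and go above the lever grip.

```bash
python3 plan.py 504.4 12 152 -5.7 30; python3 - <<'E'
import numpy as np
th=.55-np.linspace(0,.6,11); x=-26-135*np.cos(th)+7*np.sin(th); z=66+135*np.sin(th)+7*np.cos(th)
print(np.c_[x,z].round(1).tolist()); print(np.c_[-np.diff(x),-np.diff(z)].round(1).tolist())
E
```

```text
t 10.05 pos [ 491.7 -116.6  217.9] yaw -5.8 tilt [ 0.001 -0.    -1.   ] F [ 0.4 -0.2  0.4] n 5
25.8, -0.1, 13.2, -0.0,
25.8, -0.1, 13.2, -0.0,
25.8, -0.1, 13.2, -0.0,
25.8, -0.1, 13.2, -0.0,
25.8, -0.0, 13.2, -0.0,
[[-137.4, 142.5], [-141.8, 135.7], [-145.8, 128.6], [-149.3, 121.3], [-152.4, 113.8], [-155.1, 106.2], [-157.2, 98.4], [-159.0, 90.4], [-160.2, 82.4], [-160.9, 74.3], [-161.2, 66.2]]
[[4.4, 6.8], [4.0, 7.1], [3.5, 7.3], [3.1, 7.5], [2.6, 7.7], [2.2, 7.8], [1.7, 7.9], [1.2, 8.0], [0.7, 8.1], [0.3, 8.1]]
```

>>> {"fn": "arm_command", "kwargs": {"deltas": [25.8,0,0,0,25.8,0,0,0,25.8,0,10,0,25.8,0,20,0,25.8,0,26,0], "gripper": 0}}

```text
time_s: 10.55
tool_pos: [504.3, 12.6, 159.9]
eef_rot: [[0.101, 0.995, -0.001], [0.995, -0.101, -0.0], [-0.0, -0.001, -1.0]]
wrist_force: [0.5, -0.6, 0.7]
opening: 23.6
grip_force: 0.0
```

>>> {"fn": "arm_command", "kwargs": {"deltas": [0,0,0,0,0,0,2,0,0,0,4,0,0,0,4,0,0,0,0,0]}}

```text
time_s: 11.05
tool_pos: [504.6, 10.6, 151.6]
eef_rot: [[0.103, 0.995, -0.0], [0.995, -0.103, -0.0], [-0.0, -0.0, -1.0]]
wrist_force: [0.2, 0.2, 0.3]
opening: 0.8
grip_force: 0.0
```

>>> {"fn": "arm_command", "kwargs": {"deltas": [0,0,9,0,4.4,0,6.8,0,4,0,7.1,0,3.5,0,7.3,0,3.1,0,7.5,0]}}

```text
time_s: 11.55
tool_pos: [506.3, 26.7, 113.3]
eef_rot: [[0.101, 0.995, -0.0], [0.995, -0.101, -0.0], [-0.0, -0.0, -1.0]]
wrist_force: [0.2, -1.8, 2.1]
opening: 0.4
grip_force: 1.3
```

>>> {"fn": "arm_command", "kwargs": {"deltas": [2.6,0,7.7,0,2.2,0,7.8,0,1.7,0,7.9,0,1.2,0,8,0,0.7,0,8,0]}}

```text
time_s: 12.05
tool_pos: [507.0, 35.1, 73.9]
eef_rot: [[0.101, 0.995, -0.0], [0.995, -0.101, 0.0], [0.0, -0.0, -1.0]]
wrist_force: [0.1, -1.5, 4.7]
opening: 0.2
grip_force: 2.0
```

>>> {"fn": "arm_command", "kwargs": {"deltas": [0.3,0,4,0,0,0,2.5,0,0,0,1,0,0,0,0,0,0,0,0,0]}}

```text
time_s: 12.55
tool_pos: [507.0, 35.3, 67.3]
eef_rot: [[0.101, 0.995, -0.0], [0.995, -0.101, 0.0], [0.0, -0.0, -1.0]]
wrist_force: [-1.1, -0.6, 7.1]
opening: 0.4
grip_force: 3.4
```

>>> {"fn": "arm_command", "kwargs": {"deltas": [-0.3,0,-10,0,-0.7,0,-12,0,-3,0,-16,0,-5,0,-16,0,-7,0,-14,0]}}

```text
time_s: 13.05
tool_pos: [505.3, 20.0, 136.5]
eef_rot: [[0.1, 0.995, 0.0], [0.995, -0.1, 0.001], [0.001, 0.0, -1.0]]
wrist_force: [0.3, -0.5, 1.3]
opening: 0.4
grip_force: 0.6
```

>>> {"fn": "arm_command", "kwargs": {"deltas": [-8,0,-14,0,0,0,-10,0,0,0,0,0,0,0,0,0,0,0,0,0]}}

```text
time_s: 13.55
tool_pos: [504.3, 12.1, 158.6]
eef_rot: [[0.1, 0.995, -0.001], [0.995, -0.1, 0.0], [0.0, -0.001, -1.0]]
wrist_force: [0.7, 0.8, 0.2]
opening: 0.5
grip_force: 0.0
```

```bash
python3 plan.py 504.4 12 152 -5.7 30; python3 - <<'E'
from h import *
im,d=shot("side"); P=cloud("side",d)
cv2.imwrite("pics/s7.png",cv2.resize(im[190:370,200:440],(800,600),interpolation=2)[...,::-1])
E
```

```text
t 13.55 pos [504.3  12.1 158.6] yaw -5.7 tilt [-0.001  0.    -1.   ] F [0.7 0.8 0.2] n 1
-0.1, 0.1, 6.6, -0.0,
```

View pics/s7.png

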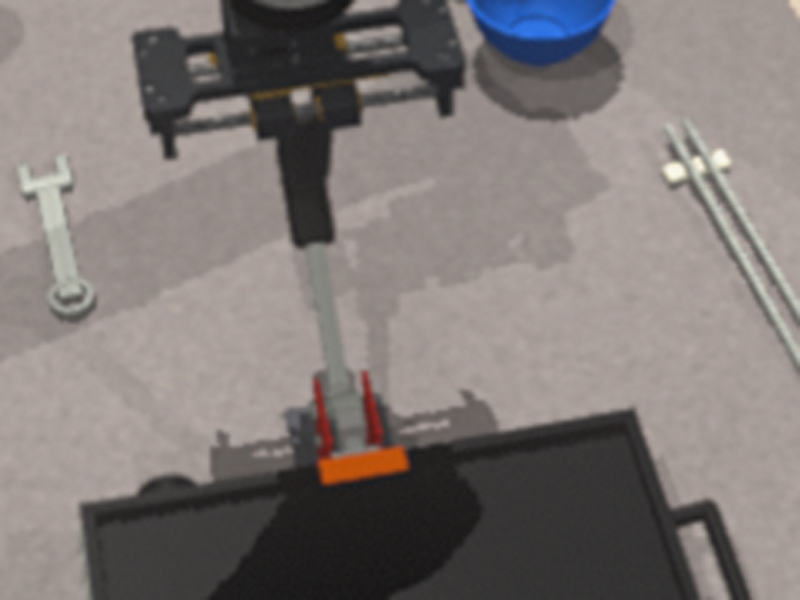

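The lever is back at its top and the lifter is still in line with the mark at (364,464) in the crop. Second stroke.

>>> {"fn": "arm_command", "kwargs": {"deltas": [0,0,15.5,0,4.4,0,6.8,0,4,0,7.1,0,3.5,0,7.3,0,3.1,0,7.5,0]}}

```text
time_s: 14.1
tool_pos: [506.0, 26.1, 114.5]
eef_rot: [[0.101, 0.995, -0.001], [0.995, -0.101, -0.001], [-0.001, -0.001, -1.0]]
wrist_force: [-1.7, -3.5, 4.4]
opening: 0.4
grip_force: 2.9
```

>>> {"fn": "arm_command", "kwargs": {"deltas": [2.6,0,7.7,0,2.2,0,7.8,0,1.7,0,7.9,0,1.2,0,8,0,0.7,0,8,0]}}

```text
time_s: 14.6
tool_pos: [506.8, 34.1, 75.3]
eef_rot: [[0.102, 0.995, -0.0], [0.995, -0.102, -0.001], [-0.001, -0.0, -1.0]]
wrist_force: [-1.5, -4.7, 6.8]
opening: 0.4
grip_force: 3.5
```

>>> {"fn": "arm_command", "kwargs": {"deltas": [0.3,0,4,0,0,0,3,0,0,0,1,0,0,0,0,0,0,0,0,0]}}

```text
time_s: 15.1
tool_pos: [506.8, 34.4, 67.6]
eef_rot: [[0.102, 0.995, -0.0], [0.995, -0.102, -0.001], [-0.001, -0.0, -1.0]]
wrist_force: [-1.3, -2.8, 7.5]
opening: 0.3
grip_force: 3.9
```

>>> {"fn": "arm_command", "kwargs": {"deltas": [0,0,1,0,0,0,1,0,0,0,0,0,0,0,0,0,0,0,0,0]}}

```text
time_s: 15.6
tool_pos: [506.8, 34.4, 66.4]
eef_rot: [[0.102, 0.995, 0.0], [0.995, -0.102, -0.001], [-0.001, 0.0, -1.0]]
wrist_force: [-3.6, -2.4, 15.9]
opening: 0.4
grip_force: 7.9
```

```bash
cat > chk.py <<'E'
from h import *
im,d=shot("side"); P=cloud("side",d); hsv=cv2.cvtColor(im,cv2.COLOR_RGB2HSV); H,S,V=[hsv[...,i].astype(int) for i in range(3)]
m=(H>8)&(H<20)&(S>150)&(V>130)&(P[...,1]>-350)&(P[...,1]<-100)
z0=np.load("pics/side0.npz"); Q=cloud("side",z0["d"])
print("orange now",np.argwhere(m).mean(0).round(2))
h=cv2.cvtColor(z0["im"],cv2.COLOR_RGB2HSV).astype(int); m0=(h[...,0]>8)&(h[...,0]<20)&(h[...,1]>150)&(h[...,2]>130)&(Q[...,1]>-350)&(Q[...,1]<-100)
print("orange start",np.argwhere(m0).mean(0).round(2))
g=np.array([-.0985,-.995]); l=np.array([-.995,.0985]); o=np.array([487.7,-155.])
for nm,A in(("now",P),("start",Q)):
    q=(A[...,:2]-o)@g; w=(A[...,:2]-o)@l; k=(q>20)&(q<225)&(abs(w)<140)&(A[...,2]>70)
    c=np.linalg.lstsq(np.c_[q[k],w[k],np.ones(k.sum())],A[...,2][k],rcond=None)[0]; print(nm,"slope",c.round(4),"front rise est",(c[0]*-190).round(1))
print(np.round(env.observe()["wrist_force"],1),env.observe()["tool_pos"].round(1),env.observe()["time_s"])
E
python3 chk.py
```

```text
orange now [328.03 308.71]
orange start [329.23 308.71]
now slope [-3.24000e-02  8.00000e-04  9.39779e+01] front rise est 6.2
start slope [0.00000e+00 5.00000e-04 8.65921e+01] front rise est -0.0
[-2.5 -3.4 16.3] [506.8  34.4  66.4] 15.65
```

Stop reached, with the front up about 6.2 mm as expected. I'll return and make the third stroke.

>>> {"fn": "arm_command", "kwargs": {"deltas": [-0.3,0,-11,0,-0.7,0,-14,0,-3,0,-16,0,-5,0,-16,0,-7,0,-14,0]}}

```text
time_s: 16.15
tool_pos: [505.5, 20.1, 136.9]
eef_rot: [[0.099, 0.995, 0.0], [0.995, -0.099, 0.001], [0.001, 0.0, -1.0]]
wrist_force: [-0.1, 0.6, 1.5]
opening: 0.7
grip_force: 0.6
```

>>> {"fn": "arm_command", "kwargs": {"deltas": [-8,0,-14,0,0,0,-10,0,0,0,0,0,0,0,0,0,0,0,0,0]}}

```text
time_s: 16.65
tool_pos: [504.3, 11.9, 159.8]
eef_rot: [[0.1, 0.995, -0.001], [0.995, -0.1, 0.0], [0.0, -0.001, -1.0]]
wrist_force: [0.9, 0.1, 1.0]
opening: 0.6
grip_force: 0.0
```

>>> {"fn": "arm_command", "kwargs": {"deltas": [0,0,15.5,0,4.4,0,6.8,0,4,0,7.1,0,3.5,0,7.3,0,3.1,0,7.5,0]}}

```text
time_s: 17.15
tool_pos: [506.1, 25.2, 115.9]
eef_rot: [[0.102, 0.995, -0.0], [0.995, -0.102, -0.001], [-0.001, -0.0, -1.0]]
wrist_force: [0.4, -5.8, 3.7]
opening: 0.5
grip_force: 3.1
```

>>> {"fn": "arm_command", "kwargs": {"deltas": [2.6,0,7.7,0,2.2,0,7.8,0,1.7,0,7.9,0,1.2,0,8,0,0.7,0,8,0]}}

```text
time_s: 17.65
tool_pos: [507.0, 33.6, 76.7]
eef_rot: [[0.102, 0.995, -0.0], [0.995, -0.102, -0.001], [-0.001, 0.0, -1.0]]
wrist_force: [-0.5, -4.0, 6.8]
opening: 0.6
grip_force: 3.5
```

>>> {"fn": "arm_command", "kwargs": {"deltas": [0.3,0,4,0,0,0,3,0,0,0,2,0,0,0,0,0,0,0,0,0]}}

```text
time_s: 18.15
tool_pos: [507.0, 34.1, 68.0]
eef_rot: [[0.102, 0.995, -0.0], [0.995, -0.102, -0.001], [-0.001, -0.0, -1.0]]
wrist_force: [-0.2, -4.0, 7.9]
opening: 0.7
grip_force: 3.9
```

```bash
python3 chk.py
```

```text
orange now [326.79 308.96]
orange start [329.23 308.71]
now slope [-6.710000e-02  1.000000e-04  1.019161e+02] front rise est 12.7
start slope [0.00000e+00 5.00000e-04 8.65921e+01] front rise est -0.0
[-1.3 -4.7  8.2] [507.   34.1  68.1] 18.2
```

>>> {"fn": "arm_command", "kwargs": {"deltas": [0,0,1,0,0,0,1,0,0,0,0.5,0,0,0,0,0,0,0,0,0]}}

```text
time_s: 18.7
tool_pos: [507.0, 34.0, 66.5]
eef_rot: [[0.102, 0.995, 0.0], [0.995, -0.102, -0.001], [-0.001, 0.001, -1.0]]
wrist_force: [-2.1, -4.0, 16.6]
opening: 0.8
grip_force: 8.2
```

>>> {"fn": "arm_command", "kwargs": {"deltas": [0,0,0,0,0,0,0,0,0,0,0,0,0,0,0,0,0,0,0,0]}}

```text
time_s: 19.2
tool_pos: [507.0, 34.1, 66.4]
eef_rot: [[0.102, 0.995, 0.0], [0.995, -0.102, -0.001], [-0.001, 0.001, -1.0]]
wrist_force: [-2.0, -3.2, 16.2]
opening: 0.7
grip_force: 8.2
```

```bash
python3 chk.py
```

```text
orange now [326.74 308.95]
orange start [329.23 308.71]
now slope [-6.79000e-02  4.00000e-04  1.02152e+02] front rise est 12.9
start slope [0.00000e+00 5.00000e-04 8.65921e+01] front rise est -0.0
[-2.3 -4.5 16.3] [507.   34.   66.5] 19.25
```

```bash
python3 -c "
from plant import env
print(env.job_done())"
```

```text
the job is handed in; nothing more can be done
None
```

I handed the job in at about 19 s with the cap pressed home, the lifter square under the mark, and the lever held on its lower stop at about 16 N on the third stroke. From depth, the front feet hang about 13 mm clear; the interface gave no verdict.

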